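# Lift the prism basket out of its bath on a rod and hold it over the tray

### The job

Take the lifting rod from its rest by the black handle, put its end through the yellow eye of the prism basket and lift the basket out of the blue bath with it, never touching the basket with the gripper. Carry it upright over the bottles and pots without disturbing them or the tray, and stop with the basket hanging still, centred over the steel tray and lengthwise along it, its underside one to three centimetres above the tray's rim and touching nothing but the rod. Finish like that, still holding the rod: do not put anything down or let go.

Things in the scene. Friction and masses are not known exactly. Their poses are not given: they have to be found in the camera images.
- lifter_grip (a point): Loose lifting rod in its rest: black flat-sided handle 90 mm long, 16 wide, 18 high, then an 8 mm round steel shaft in line with its middle, ending in an 11 mm ball. This point: handle's middle, half-way up, 50 mm above the worktop at the start; x along the rod to the ball, z up. Shaft from 45 mm, ball's centre at 150 mm. About 90 g. Middle 60 mm of the handle is free for fingers.
- lifter_tip (a point): centre of the ball at the end of the lifting rod, 150 mm from the handle's middle; same axes
- rest: white rest of the rod, fixed, 104 x 46 mm: base 8 mm high, two notched posts 37 mm either side of its middle that carry the handle's underside at 41 mm height; notch cheeks reach 54 mm. Lift the rod straight up at least 20 mm to leave it. Origin: middle of its underside, x along the rod.
- bath: open blue plastic soaking bath (dry), fixed, outside 119 x 91 mm, inside 104 x 76 mm, 42 mm high, floor 4 mm thick; origin: middle of its underside, x along its long side
- basket_eye (a point): Centre of the opening of the yellow eye above the middle of the basket; x: axis of the hole, along the basket's length; z up. Opening: a 20 mm square standing on its corner (28 mm corner to corner, upright and sideways), 14 mm deep along x; enter from either side. When lifted, the shaft settles in the top corner, its axis 8 mm above this point; the basket hangs freely and may swing.
- basket_under (a point): Middle of the underside of the loose steel prism basket standing in the bath: 80 mm long (x), 52 mm wide (y), rim 28 mm high, about 100 g, two white prisms fixed in it. A wire bail over its middle carries the yellow eye, whose centre is 82 mm above this point (eye's outer top at about 102 mm).
- tray: shallow steel instrument tray, loose, standing on the worktop, 91 mm (x) by 126 mm (y, its length), rim 16 mm high; origin: middle of its underside. Either end of the basket may point either way.
- cotton_buds: clear round tub of pink cotton buds, 77 mm across, 80 mm high, standing in the way; origin: middle of its underside
- dropper_red: eye-drop bottle with red cap, 25 mm across, 84 mm high, standing; origin: middle of its underside
- dropper_green: eye-drop bottle with green cap, 25 mm across, 80 mm high, standing; origin: middle of its underside
- lens_pot: black round screw pot, 66 mm across, 33 mm high, standing; origin: middle of its underside

How it is judged (in metres and radians):
On the way, in this order (a step that is already met when the one before it is completed fails the run):
1. the rod is gripped and lifted clear of its rest (contact force between the fingers and lifter above 1 N and height (world z) of lifter_grip above 0.07 m), for 0.1 s.
2. the rod's end is through the eye while the basket still stands in the bath (contact force between the fingers and lifter above 1 N and ((x of lifter_tip in the frame of basket_eye above 0.008 m and x of lifter_grip in the frame of basket_eye below -0.03 m) or (x of lifter_tip in the frame of basket_eye below -0.008 m and x of lifter_grip in the frame of basket_eye above 0.03 m)) and y of lifter_tip in the frame of basket_eye between -0.014 and 0.014 m and z of lifter_tip in the frame of basket_eye between -0.016 and 0.016 m and height (world z) of basket_under below 0.02 m), for 0.1 s.
3. the basket hangs on the rod, clear above the bath (contact force between the fingers and lifter above 1 N and ((x of lifter_tip in the frame of basket_eye above 0.008 m and x of lifter_grip in the frame of basket_eye below -0.03 m) or (x of lifter_tip in the frame of basket_eye below -0.008 m and x of lifter_grip in the frame of basket_eye above 0.03 m)) and y of lifter_tip in the frame of basket_eye between -0.014 and 0.014 m and z of lifter_tip in the frame of basket_eye between -0.016 and 0.016 m and height (world z) of basket_under above 0.055 m and contact force between lifter and basket above 0.3 N), for 0.2 s.
At the end, for the whole second after the job is handed in: Fingers hold the rod; the basket hangs on it alone, rod through the eye: underside 5 to 40 mm above the tray rim, middle within 15 mm of the tray middle from above, length within 0.2 rad of the tray length, tilt under 0.2 rad, speed under 40 mm/s (contact force between the fingers and lifter above 1 N and ((x of lifter_tip in the frame of basket_eye above 0.008 m and x of lifter_grip in the frame of basket_eye below -0.03 m) or (x of lifter_tip in the frame of basket_eye below -0.008 m and x of lifter_grip in the frame of basket_eye above 0.03 m)) and y of lifter_tip in the frame of basket_eye between -0.014 and 0.014 m and z of lifter_tip in the frame of basket_eye between -0.016 and 0.016 m and contact force between lifter and basket above 0.3 N and contact force between each of basket, lifter and tray below 0.05 N and contact force between basket and the fingers below 0.05 N and contact force between basket and the arm below 0.05 N and horizontal distance between basket_under and tray below 0.015 m and angle between the x axis of basket_under and the y axis of tray, either way round below 0.2 rad and angle between basket_under's own z axis and vertical below 0.2 rad and z of basket_under in the frame of tray between 0.021 and 0.056 m and linear speed of basket below 0.04 m/s); the arm keeps its last pose, push and grip.
It fails at once if a bottle, tub or pot in the way is shifted more than 15 mm or tipped (distance of any of cotton_buds, dropper_red, dropper_green, lens_pot from where it was at the start of the episode above 0.015 m or angle between any of cotton_buds, dropper_red, dropper_green, lens_pot's own z axis and vertical above 0.3 rad).
It fails at once if the tray is shifted more than 15 mm (distance of tray from where it was at the start of the episode above 0.015 m).
It fails at once if the gripper touches the basket (contact force between basket and the fingers above 0.5 N or contact force between basket and the arm above 0.5 N).
It fails at once if the basket is tipped over (angle between basket_under's own z axis and vertical above 0.7 rad).
It fails at once if the basket touches the tray hard (contact force between basket and tray above 1 N).
It also fails if it takes over 64 s, if anything falls off the work surface, if the arm or the gripper's body presses on something with over 40 N, if the wrist force passes 120 N, or if a joint passes its speed limit or range.

### The arm

A 6-joint arm with a two-finger parallel gripper is mounted at the origin on a cart in front of the work surface, level with it; the furniture and walls round the work are solid. World frame = base frame: x ahead of the robot, y to its left, z up, the work surface at z = 0. Lengths are in m, angles in degrees, forces in N, time in s.
With the tool pointing down it reaches from about 0.35 to 0.875 m from the base axis. Payload 4.2 kg.
Tool frame: the origin (TCP) lies midway between the tips of the shut fingers; the grasp point (between the pads) lies 19 mm behind it; y points along the fingers, z is the direction in which the jaws open and shut, and the axes are right-handed (so a half turn about y gives the same grasp; the last joint's range is limited). The gripper opens to 87 mm and grips with 3 to 60 N. Pads are 19 mm wide; open, the fingers measure 117 mm over their backs; the gripper's body (75 mm by 190 mm) begins 51 mm behind the grasp point.
Start: joints at [86.723, 22.042, 0.453, 0, -68.411, -14.817], TCP at [0.194, 0.594, 0.223] pointing down, gripper open.
Joint ranges: [-179.83, 179.83], [-69.29, 118.12], [-61.27, 80.66], [-181.25, 117.63], [-171.15, -9.14], [-177.46, 177.46]. Speed limits (degrees/s): [159.86, 159.86, 180, 180, 180, 180].

### API

Orientations are given as [roll, pitch, yaw] about the fixed x, y, z axes, in that order (R = Rz(yaw) Ry(pitch) Rx(roll)).
In Python, from workcell import env gives the robot as it stands. The module is installed in compiled form; this text tells all that it offers. Calls block until the motion is done:
- env.goto(position, orientation): joint-space move of the TCP to a pose.
- env.move_straight(position, rotation=None, rate=0.15, force_limit=None): straight line of the TCP; rotation=None keeps the orientation; rate is the mean speed in m/s. With force_limit (N) it stops when the force on the tool has changed by that much, and returns True; else False.
- env.set_joints(angles): joint-space move.
- env.gripper_to(opening, grasp_force=None): opening from 0.0 (shut) to 1.0 (fully open); grasp_force is the grip in N (None keeps the last); returns when the fingers have stopped.
- env.dwell(seconds).
- env.inverse_kinematics(position, orientation): joint angles nearest the present ones, or None.
- env.read_state(): the state.
- env.grab_frame(name): name is "scene" or "top"; returns a dict with "image" (420x560x3 uint8, blue, green, red), "fx", "fy", "cx", "cy" (pixels), "position" and "orientation" of the camera in the world. Camera axes: x right, y up, looking along -z (the intrinsics and any distortion apply to the point x, -y, -z); pixel columns grow to the right and rows downward; lengths in m; the calibration is good to about 2 mm. A picture is of the moment at which its call begins. There is no depth.
A pose or a line that the arm cannot do raises env.Unreachable and nothing moves.
- env.close_job(): hands the job in, once; it reports no verdict.
Trained networks look in a picture, given as the dict that the camera call returned (one of the last four; its "shot" number tells which), for a name from the list of things; names that differ only in an ending like _2 or _b are one class to them, and where a whole thing is asked for, a point or a joint stands for the part that bears it (a point fixed in the world has none). Each returns a list of dicts, best first, with "score" (0 to 1); they miss things now and then, are a little off and sometimes report something else, mostly with a low value. They report only what shows in the picture. A call takes as long as a camera call.
- env.search_frame(picture, thing): "xyz" ([x, y, z] in m, in world coordinates, good to about 4 mm: the middle of the surface that is visible of it).
- env.trace(picture, thing): "mask" (420x560 bool, what is visible of it).
The state is a dict: "clock": time; "joint_positions": joint angles; "qvel": joint speeds; "joint_torque": joint torques, N m; "position": TCP position; "tool_rot": TCP orientation; "force": force on the tool from outside, world axes, zero at the start; "wrist_torque": the same for the moment, N m; "opening": opening from 0.0 (shut) to 1.0 (fully open).
Only numpy, scipy, OpenCV 4.12 (cv2) and the standard library are available. Lean on these libraries where they do the work, as an engineer would, in place of code of your own. Each camera call takes 0.05 s, during which the arm holds its last target. There are 200 camera calls.

## Working session

There is one attempt and no reset: what is moved stays moved. The work goes in short steps, each a Python script; the robot and the scene stay as the last script left them, time stands still between calls to the robot, and variables do not carry over. Pictures are saved under pics/ and viewed, about 8 in all and at most 12, crops included, and the job is handed in when it is done.

```bash
mkdir -p pics; cat > h.py <<'E'
import numpy as np, cv2
from workcell import env
from scipy.spatial.transform import Rotation as R
def Rm(o): return R.from_euler('xyz',o,degrees=True).as_matrix()
def proj(f,P):
    P=np.atleast_2d(P)-np.array(f["position"]); c=P@Rm(f["orientation"])
    return np.c_[f["cx"]+f["fx"]*c[:,0]/-c[:,2], f["cy"]+f["fy"]*-c[:,1]/-c[:,2]]
def back(f,uv,z):
    uv=np.atleast_2d(uv).astype(float)
    d=np.c_[(uv[:,0]-f["cx"])/f["fx"],-(uv[:,1]-f["cy"])/f["fy"],-np.ones(len(uv))]@Rm(f["orientation"]).T
    p=np.array(f["position"]); return p+d*((z-p[2])/d[:,2])[:,None]
E
python3 - <<'E'
from h import *
fs={}
for n in ("top","scene"):
    f=env.grab_frame(n); fs[n]=f
    cv2.imwrite(f"pics/{n}0.png",f["image"])
    print(n,{k:np.round(v,4) if k!='image' else 0 for k,v in f.items() if k not in('image',) and not isinstance(v,str)})
    for t in ["lifter_grip","lifter_tip","rest","bath","basket_eye","basket_under","tray","cotton_buds","dropper_red","dropper_green","lens_pot"]:
        r=env.search_frame(f,t); print(t,[(np.round(q["xyz"],4).tolist(),round(q["score"],2)) for q in r[:2]])
s=env.read_state();print(s["position"],s["tool_rot"],s["clock"],s["force"])
E
```

```text
top {'fx': np.float64(511.995), 'fy': np.float64(511.995), 'cx': np.float64(281.5286), 'cy': np.float64(215.7356), 'position': array([ 0.4331, -0.0062,  1.316 ]), 'orientation': array([  6.8431,  -0.8161, -90.0493]), 'shot': np.int64(1)}
lifter_grip [([0.5265, 0.1319, 0.0587], 0.64), ([0.497, -0.1016, 0.0851], 0.49)]
lifter_tip [([0.5304, 0.1316, 0.06], 0.58)]
rest [([0.4939, 0.1112, 0.0099], 0.93), ([0.4666, -0.0125, 0.043], 0.67)]
bath [([0.5716, 0.3143, 0.0334], 0.88)]
basket_eye [([0.5619, 0.2926, 0.0195], 0.71)]
basket_under [([0.5598, 0.2992, 0.0182], 0.85)]
tray [([0.5783, -0.3777, 0.0041], 0.92)]
cotton_buds [([0.4955, -0.0986, 0.086], 0.91)]
dropper_red [([0.5755, -0.3799, 0.0038], 0.61)]
dropper_green []
lens_pot []
scene {'fx': np.float64(392.6187), 'fy': np.float64(392.6187), 'cx': np.float64(276.8416), 'cy': np.float64(213.4368), 'position': array([-0.0808, -0.5516,  0.5594]), 'orientation': array([ 60.3712,   0.1028, -51.7927]), 'shot': np.int64(2)}
lifter_grip [([0.507, 0.1237, 0.0515], 0.59)]
lifter_tip [([0.5063, 0.12, 0.0528], 0.85)]
rest [([0.4879, 0.1154, 0.006], 0.65)]
bath [([0.5576, 0.2728, 0.0234], 0.8)]
basket_eye []
basket_under [([0.5652, 0.3031, 0.0302], 0.8)]
tray [([0.5742, -0.3789, 0.002], 0.96)]
cotton_buds [([0.4803, -0.1079, 0.074], 0.86)]
dropper_red [([0.457, -0.0231, 0.0349], 0.59)]
dropper_green [([0.5118, -0.0037, 0.03], 0.66), ([0.4744, -0.2026, 0.0298], 0.58)]
lens_pot [([0.511, -0.0052, 0.0263], 0.83)]
[0.19409067 0.59408702 0.22255741] [-9.00012557e+01 -1.51252245e-03  1.61904159e+02] 1.2 [-0.26347306  0.6235205   0.51840651]
```

View pics/top0.png

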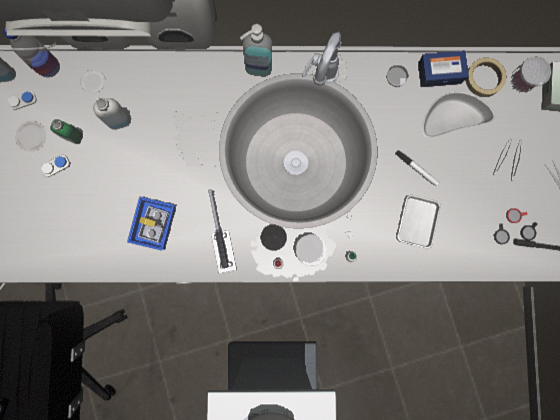

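View pics/scene0.png

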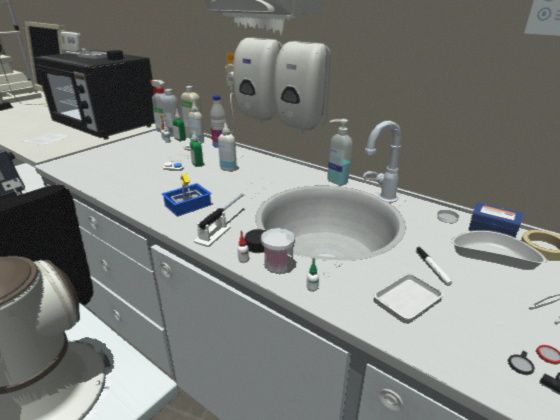

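Top view shows the bath with basket at (152,222), the rod from its ball at (211,191) to its handle at (222,250), pot (273,237), tub (310,248), red dropper (278,263), green (351,256), tray (417,220). Next I'll zoom in and fit outlines.

```bash
python3 - <<'E'
from h import *
f=env.grab_frame("top"); im=f["image"]
c1=cv2.resize(im[180:280,115:245],None,fx=6,fy=6,interpolation=cv2.INTER_CUBIC); cv2.imwrite("pics/c1.png",c1)
g=env.grab_frame("scene")
c2=cv2.resize(g["image"][165:250,155:255],None,fx=7,fy=7,interpolation=cv2.INTER_CUBIC); cv2.imwrite("pics/c2.png",c2)
for n,F in(("top",f),("scene",g)):
  for t,z in [("lifter_grip",.05),("rest",.0),("bath",.042),("basket_under",.03),("tray",.016),("cotton_buds",.08),("dropper_green",.08),("dropper_red",.08),("lens_pot",.033)]:
    r=env.trace(F,t)
    for q in r[:1]:
        m=q["mask"].astype(np.uint8); cs=max(cv2.findContours(m,0,2)[0],key=cv2.contourArea)[:,0]
        W=back(F,cs,z)[:,:2]; rc=cv2.minAreaRect((W*1000).astype(np.float32))
        print(n,t,round(q["score"],2),int(m.sum()),"px",cs.mean(0).round(0),"rect mm",np.round(rc[0],1),np.round(rc[1],1),round(rc[2],1))
E
```

```text
top lifter_grip 0.96 271 px [218. 232.] rect mm [546.1 133.2] [180.8  13. ] 12.1
top rest 0.98 476 px [222. 250.] rect mm [500.4 124.9] [107.   47.6] 12.7
top bath 0.92 1115 px [150. 223.] rect mm [567.9 300.1] [ 98.5 120.1] 76.0
top basket_under 0.63 775 px [152. 225.] rect mm [567.5 301. ] [65.6 82.7] 73.1
top tray 0.77 1704 px [418. 220.] rect mm [ 575.8 -376.2] [ 92.4 127.4] 75.7
top cotton_buds 0.69 833 px [310. 250.] rect mm [499.6 -92.7] [77.5 74.8] 90.0
top dropper_green 0.48 95 px [351. 256.] rect mm [ 483.7 -191.5] [24.2 24.2] 89.1
top dropper_red 0.65 83 px [278. 265.] rect mm [465.8 -14.1] [21.7 21.6] 90.0
top lens_pot 0.95 511 px [274. 237.] rect mm [533.4  -4.4] [60.4 62.8] 0.0
scene lifter_grip 0.6 2027 px [406. 295.] rect mm [ 525.8 -390.9] [ 89.5 128.5] 75.7
scene rest 0.67 598 px [209. 231.] rect mm [516.8 142.6] [160.7  85.9] 42.4
scene bath 0.88 991 px [186. 198.] rect mm [543.9 268. ] [158.6 147.9] 77.4
scene basket_under 0.84 282 px [185. 196.] rect mm [565.5 307.2] [53.1 85.6] 78.1
scene tray 0.88 2015 px [408. 295.] rect mm [ 568.  -379.9] [ 94.2 137.2] 75.9
scene cotton_buds 0.65 1091 px [276. 247.] rect mm [ 462.1 -121.8] [156.2  71.2] 36.2
scene dropper_green 0.49 231 px [312. 274.] rect mm [ 436.6 -230.1] [90.2 19.2] 34.4
scene dropper_red 0.48 263 px [243. 246.] rect mm [424.8 -57.8] [119.1  23.1] 43.2
scene lens_pot 0.94 377 px [252. 239.] rect mm [508.7 -14.2] [100.7  49. ] 38.3
```

View pics/c1.png

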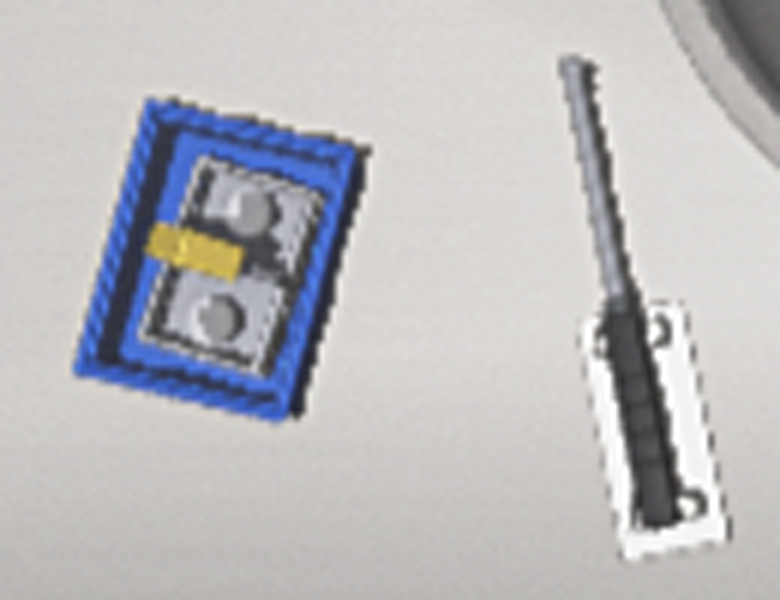

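View pics/c2.png

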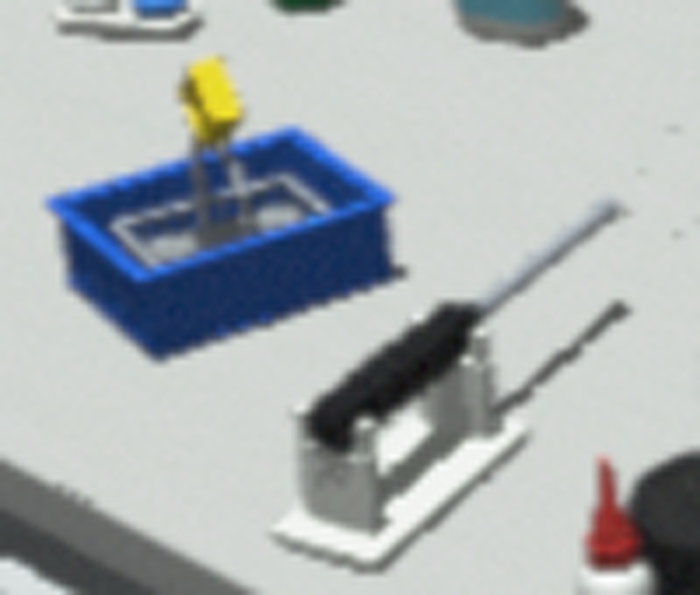

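```bash
cat >> h.py <<'E'
def ray(f,uv):
    d=np.array([(uv[0]-f["cx"])/f["fx"],-(uv[1]-f["cy"])/f["fy"],-1])@Rm(f["orientation"]).T
    return np.array(f["position"]),d/np.linalg.norm(d)
def tri(rs):
    A=sum(np.eye(3)-np.outer(d,d) for p,d in rs); b=sum((np.eye(3)-np.outer(d,d))@p for p,d in rs)
    x=np.linalg.solve(A,b); return x,[np.linalg.norm(np.cross(d,x-p)) for p,d in rs]
def yellow(f,box):
    x0,y0,x1,y1=box; s=f["image"][y0:y1,x0:x1].astype(int); B,G,Rr=s[...,0],s[...,1],s[...,2]
    w=np.clip((np.minimum(G,Rr)-B-30)/80.,0,1); yy,xx=np.mgrid[y0:y1,x0:x1]
    ys,xs=np.where(w>.5); rc=cv2.minAreaRect(np.c_[xs+x0,ys+y0].astype(np.float32))
    return np.array([(w*xx).sum(),(w*yy).sum()])/w.sum(), (xs.min()+x0,ys.min()+y0,xs.max()+x0,ys.max()+y0),rc,w.sum()
E
python3 - <<'E'
from h import *
f=env.grab_frame("top"); g=env.grab_frame("scene")
a=yellow(f,(125,190,185,255)); b=yellow(g,(170,165,205,195)); print(a,b)
print("eye tri",tri([ray(f,a[0]),ray(g,b[0])]), "top@.086",back(f,a[0],.086))
rc=a[2]; print("eye rect@.09 yaw pts",back(f,cv2.boxPoints(rc),.09)[:,:2].round(4).tolist())
P=back(f,[[210.3,190.8],[218.7,230.8],[224.5,266.7]],.055);print("rod top",P.round(4), np.degrees(np.arctan2(P[0,1]-P[2,1],P[0,0]-P[2,0])))
# dark handle fit
im=f["image"][225:272,210:232].max(2); ys,xs=np.where(im<75); H=back(f,np.c_[xs+210,ys+225],.057)[:,:2]; r=cv2.minAreaRect((H*1000).astype(np.float32)); print("handle",r,len(xs))
for ty in (0,180):
  for p,yw in [((.512,.1275,.031),12.4),((.445,.331,.10),-14),((.455,-.345,.10),-14),((.455,0,.25),-14)]:
    q=env.inverse_kinematics(p,[-90,0,yw+ty]); print(ty,p,None if q is None else np.round(q,0))
E
```

```text
(array([147.29003967, 221.55731886]), (np.int64(140), np.int64(218), np.int64(154), np.int64(226)), ((147.05001831054688, 221.35003662109375), (14.862703323364258, 5.0596442222595215), 18.43494987487793), np.float64(59.8625)) (array([184.67093419, 178.48569714]), (np.int64(181), np.int64(173), np.int64(188), np.int64(184)), ((184.20001220703125, 178.39999389648438), (9.838699340820312, 7.155416965484619), 63.43495178222656), np.float64(62.4875))
eye tri (array([0.56674329, 0.2985616 , 0.08742226]), [np.float64(0.0007102990623496768), np.float64(0.0007102990623495869)]) top@.086 [[0.5663538  0.29937534 0.086     ]]
eye rect@.09 yaw pts [[0.5663, 0.3177], [0.5779, 0.3143], [0.5666, 0.2802], [0.555, 0.2837]]
rod top [[0.6469 0.1531 0.055 ]
 [0.5469 0.1308 0.055 ]
 [0.4587 0.1154 0.055 ]] 11.313521506184962
handle ((504.19757080078125, 123.60353088378906), (93.46842956542969, 16.76934242248535), 12.061894416809082) 150
0 (0.512, 0.1275, 0.031) [  32.   26.  -27.   -0.  -38. -109.]
0 (0.445, 0.331, 0.1) [  53.   22.  -19.   -0.  -49. -157.]
0 (0.455, -0.345, 0.1) [-21.  24. -17.  -0. -50. -83.]
0 (0.455, 0, 0.25) [  21.    4.  -19.   -0.  -67. -125.]
180 (0.512, 0.1275, 0.031) [ 32.  26. -27.   0. -38.  71.]
180 (0.445, 0.331, 0.1) [ 53.  22. -19.   0. -49.  23.]
180 (0.455, -0.345, 0.1) [-21.  24. -17.   0. -50.  97.]
180 (0.455, 0, 0.25) [ 21.   4. -19.   0. -67.  55.]
```

```bash
python3 - <<'E'
from h import *
O=[-90,0,192.2]; p=np.array([.5139,.1269,0])
env.gripper_to(.6,60)
env.goto(p+[0,0,.2],O)
print(env.move_straight(p+[0,0,.031],O,rate=.12,force_limit=8), env.read_state()["position"],env.read_state()["force"])
env.gripper_to(0,60); print(env.read_state()["opening"])
env.move_straight(p+[0,0,.19],O,rate=.1)
s=env.read_state(); print(s["force"],s["wrist_torque"],s["opening"],s["position"],s["clock"])
f=env.grab_frame("top"); g=env.grab_frame("scene")
a=f["image"][160:270,180:260]; b=g["image"][150:240,190:280]
cv2.imwrite("pics/lift.png",np.hstack([cv2.resize(a,(400,550),interpolation=2),cv2.resize(b,(400,400),interpolation=2) if 0 else cv2.copyMakeBorder(cv2.resize(b,(400,400),interpolation=2),0,150,0,0,0)]))
E
```

```text
False [0.51442094 0.12718034 0.03169165] [ 0.39125034  0.04239142 -0.19953441]
0.17605813935395104
[-0.4156247   0.59807286 -0.46509772] [-0.0312696   0.02915302 -0.02130976] 0.17218173800236436 [0.51355258 0.12675134 0.18930809] 9.2333
```

View pics/lift.png

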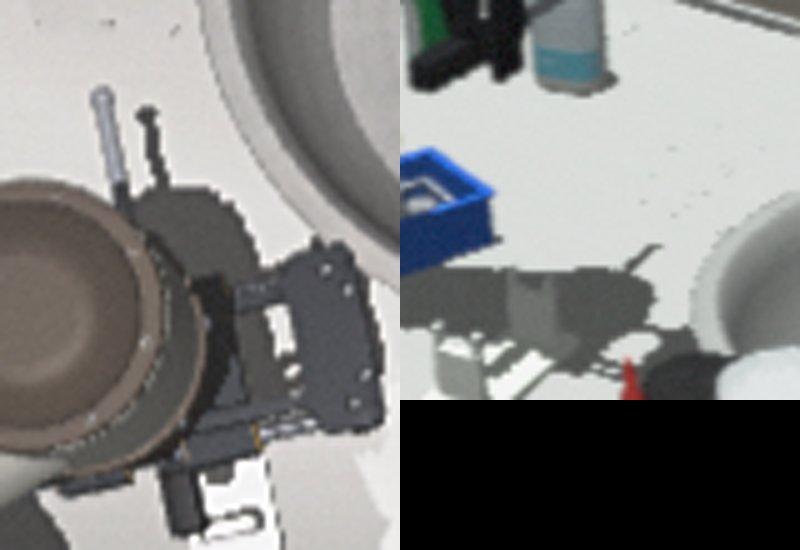

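The rod is held with the ball at about pixel (200,179) in the top view, and the bath and basket look unmoved. Next I'll put the ball 35 mm in front of the eye and compare the two.

```bash
python3 - <<'E'
from h import *
f=env.grab_frame("top"); print("pred ball px",proj(f,[.6485,.156,.2085]))
yw=-16; u=np.array([np.cos(np.radians(yw)),np.sin(np.radians(yw)),0])
eye=np.array([.5665,.299,.0867]); O=[-90,0,180+yw]
t=eye-u*(.138+.035); 
env.goto([t[0],t[1],.2],O)
env.move_straight(t+[0,0,-.019],O,rate=.1)
env.dwell(.3)
s=env.read_state(); print(s["position"],t+[0,0,-.019],s["clock"])
f=env.grab_frame("top"); g=env.grab_frame("scene")
cv2.imwrite("pics/t1.png",f["image"]);cv2.imwrite("pics/s1.png",g["image"])
a=yellow(f,(125,190,185,255)); b=yellow(g,(170,165,205,195)); print(a[0],b[0],tri([ray(f,a[0]),ray(g,b[0])]))
ball=s["position"]+u*.138+[0,0,.019]
print("pred ball",ball,proj(f,ball),proj(g,ball))
A=f["image"][200:260,125:185]; B=g["image"][160:220,155:215]
cv2.imwrite("pics/pre.png",np.hstack([cv2.resize(A,(400,400),interpolation=2),cv2.resize(B,(400,400),interpolation=2)]))
E
```

```text
pred ball px [[200.29921896 178.33542263]]
[0.40026178 0.34684782 0.06797085] [0.40020173 0.34668526 0.0677    ] 12.1333
[147.28404748 221.55783545] [184.65249354 178.51599444] (array([0.56673626, 0.29861772, 0.08731391]), [np.float64(0.0006873873712350984), np.float64(0.0006873873712349506)])
pred ball [0.53291589 0.30880987 0.08697085] [[142.81735174 235.3773742 ]] [[172.78364793 181.6247648 ]]
```

View pics/pre.png

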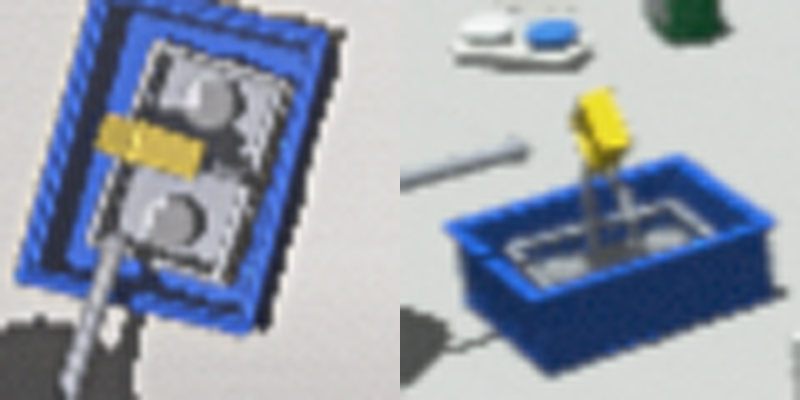

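```bash
python3 - <<'E'
from h import *
for n,m,(x0,y0,x1,y1) in(("top0","t1",(132,228,152,262)),("scene0","s1",(150,174,182,200))):
    A=cv2.imread(f"pics/{n}.png").astype(int);B=cv2.imread(f"pics/{m}.png").astype(int)
    d=np.abs(A-B).sum(2)[y0:y1,x0:x1]; print(n,x0,y0)
    print("\n".join(f"{y0+i} "+" ".join(f"{v:3d}" for v in r) for i,r in enumerate(d)))
f=env.grab_frame("top");g=env.grab_frame("scene");s=env.read_state()
u=np.array([np.cos(np.radians(-16)),np.sin(np.radians(-16)),0])
for k in(.06,.09,.12,.138): 
    P=s["position"]+u*k+[0,0,.019]; print(k,proj(f,P),proj(g,P))
E
```

```text
top0 132 228
228   8   7  10  11   6   7   5  10   6   8   6   5   5  14   3   9   2  14   2  15
229   5   2   8   8   3   6   5   6   5   4   0   6  12  14   9  11   6   4   7   3
230   4  18   5   7   5   3   7   4  16   2   2   9   2   8   7   6  17   9   4   2
231   8  12  15   3   1   5   5   3  13   8   8   8  11  10  12  15  14   6   7  15
232  10   4   4   9   6   7   8  11   4   6   4   2   6   8  15  21   9  11  13   8
233   4   3   4  15   5   9   5   8  10   5  18   2  13   5  14   5   5  17   6  17
234   5   3   7   6   8   9   4   4  12  14  96  71   7  16   8 117 146   5  11   5
235  19   6  14   8   5   5   2  10  71 222 116  41   2  18  22 185 198  22  14  16
236   3  10   7   6  11  14   3  79  26 197 221 144   0  14  13 241 200 161   6   7
237   7  10   8   5   5   8   9  46  71 113   8  86  65  86  26 117 113 224   9  13
238   3   4   2   9   5  10  12  37 156 167  81  82  25 262 275 143  51  97   4   7
239   5   6  12   7   4  10   9  88 185 203 147  49   9  86 208  84  15  17  20   7
240   8  12  17   4   2  13   7 115 208 179 111  22  12  13 187 168 104   3  14
[... 4776 characters left out ...]
 15  12  11   4  14   5   2   4   4   2  14
197  10  16  14  12  19   7  13   9  20  20  22  16  21  12  15  13   5   7  32  25   1   5   6   7  13  12   8  26  10   7   3   5
198  12  22  10  15  20  15  17  13  12  15  12  12  18   7   8  13  81 138 140  72  24  14  11  20  26   4   6  13   8  12   6  15
199  11  11  13  13   9  12   6  14   5  12  13  14   4  14  12   4  21  18  15  15  15   4  29 178 125  23  11  14   9  10  16  13
0.06 [[132.84170554 266.82404252]] [[145.89869895 188.80747151]]
0.09 [[136.72780544 254.68232497]] [[156.48192094 186.01651871]]
0.12 [[140.59137054 242.61101506]] [[166.77378573 183.30240114]]
0.138 [[142.8987743  235.40177046]] [[172.81401731 181.70950237]]
```

```bash
python3 - <<'E'
from h import *
f=env.grab_frame("top");g=env.grab_frame("scene")
x,e=tri([ray(f,(141.4,235.5)),ray(g,(172.3,182.6))]); x2,e2=tri([ray(f,(140.1,242)),ray(g,(166.5,184.2))])
eye=np.array([.56674,.29860,.0873]); yw=np.radians(-16)
print(x,e,x2,e2,eye-x)
d=eye-x; print("along",d[0]*np.cos(yw)+d[1]*np.sin(yw),"left",-d[0]*np.sin(yw)+d[1]*np.cos(yw),"up",d[2])
E
```

```text
[0.53331472 0.31306081 0.08253567] [np.float64(0.00043111461868978145), np.float64(0.0004311146186899566)] [0.51681509 0.31629374 0.08273903] [np.float64(0.0006303503900650925), np.float64(0.0006303503900650085)] [ 0.03342528 -0.01446081  0.00476433]
along 0.03611638257165771 left -0.004687367576257472 up 0.004764325774885891
```

```bash
python3 - <<'E'
from h import *
yw=np.radians(-16); u=np.array([np.cos(yw),np.sin(yw),0]); l=np.array([-u[1],u[0],0])
O=[-90,0,164]; p=env.read_state()["position"]-.0042*l+[0,0,.0038]
env.move_straight(p,O,rate=.03)
s0=env.read_state()["force"]
print("hit",env.move_straight(p+u*.062,O,rate=.03,force_limit=2.0))
env.dwell(.3); s=env.read_state(); print("adv",(s["position"]-p)@u,s["force"]-s0,s["clock"])
f=env.grab_frame("top"); g=env.grab_frame("scene")
cv2.imwrite("pics/t2.png",f["image"]);cv2.imwrite("pics/s2.png",g["image"])
print(yellow(f,(125,190,185,255))[0],yellow(g,(170,165,205,195))[0])
A=f["image"][200:260,125:185]; B=g["image"][160:220,155:215]
cv2.imwrite("pics/ins.png",np.hstack([cv2.resize(A,(400,400),interpolation=2),cv2.resize(B,(400,400),interpolation=2)]))
E
```

```text
hit False
adv 0.06196347261777984 [ 1.04911602 -0.52925154  1.00109411] 15.2917
[147.64470863 221.66185929] [185.05063011 178.43864692]
```

View pics/ins.png

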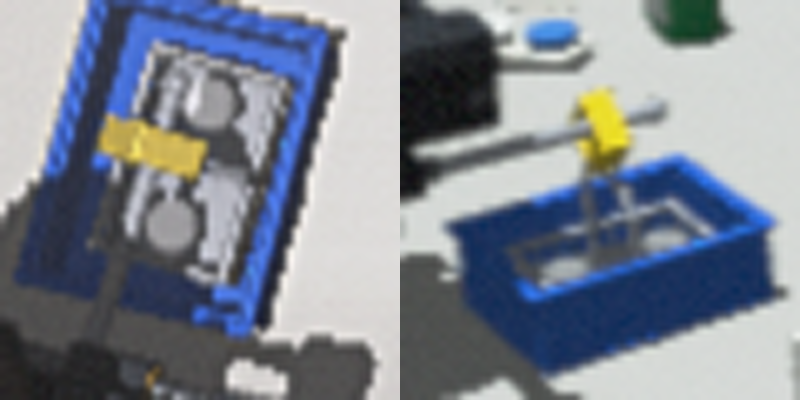

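The ball shows beyond the eye (scene crop pixel (655,110)) with the shaft through the yellow square and the basket still standing. Now I'll lift.

```bash
python3 - <<'E'
from h import *
O=[-90,0,164]; s=env.read_state(); p=s["position"]; f0=s["force"]
env.move_straight(p+[0,0,.03],O,rate=.025)
s=env.read_state(); print(s["force"]-f0,s["wrist_torque"])
env.move_straight(p+[0,0,.145],O,rate=.05)
env.dwell(1.0); s=env.read_state(); print(s["position"],s["force"]-f0,s["clock"],s["opening"])
f=env.grab_frame("top"); g=env.grab_frame("scene")
cv2.imwrite("pics/t3.png",f["image"]);cv2.imwrite("pics/s3.png",g["image"])
A=f["image"][190:260,115:185]; B=g["image"][100:200,130:230]
cv2.imwrite("pics/up.png",np.hstack([cv2.resize(A,(400,400),interpolation=2),cv2.resize(B,(400,400),interpolation=2)]))
E
```

```text
[ 0.46484639  0.66240665 -1.36350405] [-0.00178112  0.12142216 -0.027723  ]
[0.45861384 0.32554089 0.21647535] [ 0.61886689 -0.29325823 -1.01206909] 20.1917 0.17957842635666874
```

View pics/up.png

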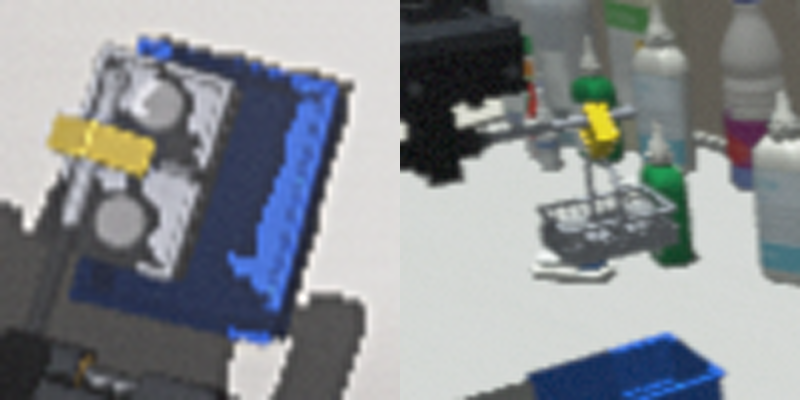

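```bash
python3 - <<'E'
from h import *
f=env.grab_frame("top"); g=env.grab_frame("scene"); s=env.read_state(); p=s["position"]
a=yellow(f,(115,190,175,255)); b=yellow(g,(170,115,190,142)); e,er=tri([ray(f,a[0]),ray(g,b[0])]); print(a[:2],b[:2],e,er)
off=e-p; print("off",off)
tgt=np.array([.576,-.377]); q=np.r_[tgt-off[:2],p[2]]
env.move_straight(q,[-90,0,165],rate=.09)
env.dwell(1.5); s=env.read_state(); print(s["position"],q,s["clock"],s["force"])
f=env.grab_frame("top"); g=env.grab_frame("scene")
cv2.imwrite("pics/t4.png",f["image"]);cv2.imwrite("pics/s4.png",g["image"])
A=f["image"][160:280,360:480]; B=g["image"][200:340,340:480]
cv2.imwrite("pics/tray.png",np.hstack([cv2.resize(A,(400,400),interpolation=2),cv2.resize(B,(400,400),interpolation=2)]))
E
```

```text
(array([132.64026549, 214.85870206]), (np.int64(124), np.int64(211), np.int64(141), np.int64(220))) (array([179.4029372 , 131.07207968]), (np.int64(175), np.int64(126), np.int64(184), np.int64(136))) [0.56604949 0.29464869 0.22900902] [np.float64(0.0011157383887319958), np.float64(0.0011157383887318425)]
off [ 0.1074502  -0.03088349  0.01252598]
[ 0.46855802 -0.34610161  0.21649143] [ 0.4685498  -0.34611651  0.21648303] 29.5083 [ 0.5894423   0.36292999 -2.31622752]
```

View pics/tray.png

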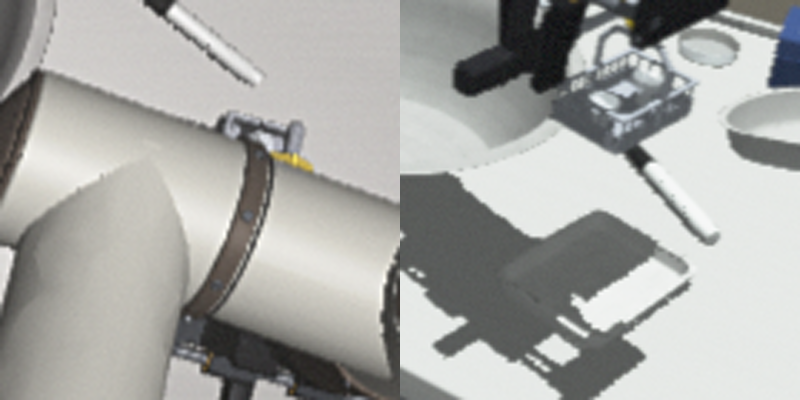

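Basket hangs level above the tray in the scene crop (about (625,95)); the top view is mostly hidden by the arm. Lowering it most of the way and checking.

```bash
python3 - <<'E'
from h import *
p=env.read_state()["position"]; q=p+[-.0005,-.0019,-.103]
print(env.move_straight(q,[-90,0,165],rate=.04,force_limit=4)); env.dwell(1.5)
s=env.read_state(); print(s["position"],s["clock"],s["force"])
f=env.grab_frame("top"); g=env.grab_frame("scene")
cv2.imwrite("pics/t5.png",f["image"]);cv2.imwrite("pics/s5.png",g["image"])
im=g["image"].copy()
# expected basket wireframe at tray centre, z underside .042, rim .070
b=yellow(g,(340,200,480,340)); print(b[:2],back(g,b[0],.124))
for F in(f,g):
  for t in("basket_under","basket_eye","tray"):
    print(t,[(np.round(r["xyz"],4).tolist(),round(r["score"],2)) for r in env.search_frame(F,t)[:1]])
A=f["image"][160:280,360:480]; B=im[215:335,350:470]
cv2.imwrite("pics/low.png",np.hstack([cv2.resize(A,(200,200),interpolation=2).repeat(1,0) if 0 else cv2.copyMakeBorder(cv2.resize(A,(200,200),interpolation=2),0,400,0,0,0),cv2.resize(B,(600,600),interpolation=2)]))
E
```

```text
False
[ 0.46806191 -0.34804136  0.11347905] 33.8333 [-0.35647696 -0.6702564  -2.05061333]Traceback (most recent call last):
  File "<stdin>", line 9, in <module>
  File "h.py", line 22, in yellow
    return np.array([(w*xx).sum(),(w*yy).sum()])/w.sum(), (xs.min()+x0,ys.min()+y0,xs.max()+x0,ys.max()+y0),rc,w.sum()
                                                           ~~~~~~^^
    return umr_minimum(a, axis, None, out, keepdims, initial, where)
ValueError: zero-size array to reduction operation minimum which has no identity
```

```bash
python3 - <<'E'
from h import *
f=env.grab_frame("top"); g=env.grab_frame("scene")
for n,F in(("top",f),("scene",g)):
  for t in("basket_under","tray"):
    print(n,t,[(np.round(r["xyz"],4).tolist(),round(r["score"],2)) for r in env.search_frame(F,t)[:1]])
y=np.radians(-14.5); u=np.array([np.cos(y),np.sin(y),0]); l=np.array([-u[1],u[0],0]); c=np.array([.576,-.377,0])
def rect(L,W,z): return np.array([c+u*a*L/2+l*b*W/2+[0,0,z] for a,b in((1,1),(1,-1),(-1,-1),(-1,1))])
B=cv2.resize(g["image"][215:335,350:470],(600,600),interpolation=2)
for R_,col in((rect(.126,.091,.016),(255,0,0)),(rect(.08,.052,.042),(0,0,255)),(rect(.08,.052,.070),(0,200,0))):
    q=(proj(g,R_)-[350,215]+.5)*5; cv2.polylines(B,[q.astype(np.int32)],True,col,1)
A=cv2.resize(f["image"][190:250,385:445],(200,200),interpolation=2)
cv2.imwrite("pics/low.png",np.hstack([cv2.copyMakeBorder(A,0,400,0,0,0),B]))
E
```

```text
top basket_under [([0.5966, -0.3713, 0.0665], 0.66)]
top tray [([0.6289, -0.3714, 0.0091], 0.61)]
scene basket_under [([0.5649, -0.376, 0.0522], 0.78)]
scene tray [([0.5593, -0.3895, 0.0032], 0.84)]
```

View pics/low.png

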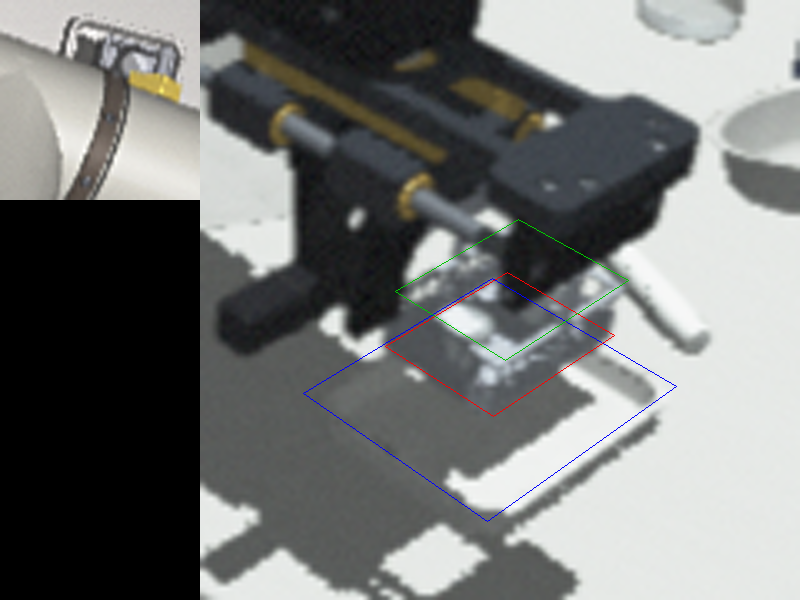

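```bash
python3 - <<'E'
from h import *
f=env.grab_frame("top")
a=yellow(f,(385,190,450,250)); print(a); print(back(f,a[0],.126))
y=np.radians(-14.5); u=np.array([np.cos(y),np.sin(y),0]); l=np.array([-u[1],u[0],0]); c=np.array([.576,-.377,0])
def rect(L,W,z): return np.array([c+u*a*L/2+l*b*W/2+[0,0,z] for a,b in((1,1),(1,-1),(-1,-1),(-1,1))])
B=cv2.resize(f["image"][185:245,390:450],(600,600),interpolation=2)
for R_,col in((rect(.126,.091,.016),(255,0,0)),(rect(.08,.052,.073),(0,200,0)),(rect(.014,.04,.126),(0,0,255))):
    cv2.polylines(B,[((proj(f,R_)-[390,185]+.5)*10).astype(np.int32)],True,col,1)
cv2.imwrite("pics/low2.png",B)
E
```

```text
(array([431.674303  , 215.02896045]), (np.int64(424), np.int64(212), np.int64(438), np.int64(219)), ((431.3000183105469, 214.60000610351562), (15.495159149169922, 5.375871658325195), 18.434947967529297), np.float64(57.8375))
[[ 0.57791671 -0.37635548  0.126     ]]
```

View pics/low2.png

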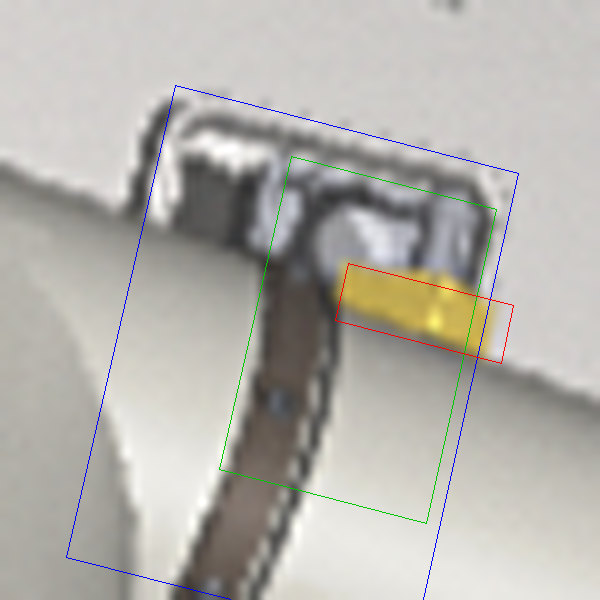

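In the top crop, the tray's far end and the basket both lie within a few mm of the prediction. The basket is about 4 mm too far in x and a little high, so I'll make one small correction, check that it hangs still and hand in.

```bash
python3 - <<'E'
from h import *
p=env.read_state()["position"]
print(env.move_straight(p+[-.004,.001,-.005],[-90,0,165],rate=.015,force_limit=4)); env.dwell(2.0)
Y=[]
for i in range(6):
    f=env.grab_frame("top"); Y.append(yellow(f,(385,190,450,250))[0]); env.dwell(.15)
print(np.round(Y,2).tolist(),back(f,np.mean(Y,0),.121))
g=env.grab_frame("scene"); s=env.read_state(); print(s["position"],s["force"],s["opening"],s["clock"])
for n,F in(("scene0",g),):
    A=cv2.imread(f"pics/{n}.png").astype(int); d=np.abs(A-F["image"].astype(int)).sum(2)
    for nm,(x0,y0,x1,y1) in {"tray lit corner":(425,285,445,310),"red":(235,228,250,262),"tub":(262,228,296,272),"green":(305,258,320,290)}.items(): print(nm,d[y0:y1,x0:x1].mean().round(1),d[y0:y1,x0:x1].max())
r=env.search_frame(g,"basket_under")[:1]; print(r and (r[0]["xyz"],r[0]["score"]))
cv2.imwrite("pics/end.png",np.hstack([cv2.resize(f["image"][185:245,390:450],(300,300),interpolation=2),cv2.resize(g["image"][215:335,330:490],(400,300),interpolation=2)]))
E
```

```text
False
[[430.45, 217.11], [430.45, 217.12], [430.46, 217.12], [430.45, 217.11], [430.46, 217.12], [430.45, 217.12]] [[ 0.57356087 -0.37483525  0.121     ]]
[ 0.46405099 -0.34705084  0.10850185] [-0.70979025  0.52109495 -2.3122509 ] 0.18107152191427178 38.1167
tray lit corner 60.7 364
red 53.8 103
tub 57.9 374
green 149.8 374
([0.5619, -0.3722, 0.0479], 0.57)
```

View pics/end.png

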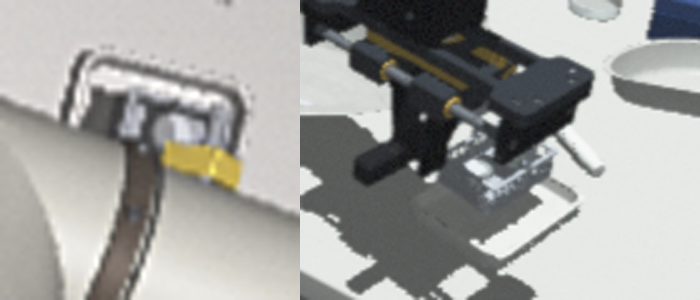

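```bash
python3 -c "
from workcell import env
print(env.close_job())"
```

```text
the job is handed in; nothing more can be done
None
```

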